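# Stand the fallen spice jar on its cork mat

### The job

One of the two white spice jars on the counter has fallen over. Pick up the fallen jar and stand it upright, wooden cap up, on the round cork mat with its whole base on the cork; set it down rather than dropping it. Do not shove or knock over the other jar or the dreidel.

Things in the scene. Friction and masses are not known exactly. Their poses are not given: they have to be found in the camera images.
- jar: Fallen spice jar: white porcelain, square 46 x 46 mm, 66 mm long, 4 mm neck, round wooden cap 40 mm across, 18 mm thick; 88 mm in all, 0.11-0.22 kg, mass centre ~36 mm from underside. Lies on a flat side, cap to the robot's left (+y) within 35 deg. Origin: centre of the square underside (end away from cap), 23 mm up while lying; z axis runs from underside to cap, x and y square to the sides.
- mat: Round cork mat, 120 mm across and 4 mm thick, flat on the counter and fixed there. Origin: centre of its underside, at counter height; z up. It lies on the robot's left or right, the fallen jar on the other side.
- jar_up: A second spice jar, the same make and size, standing upright beyond the work; leave it alone. Origin: centre of its underside, z up to the cap.
- dreidel: Red wooden dreidel lying on its side between the jar and the mat: a 26 mm cube with a short point at one end and a thin 17 mm stem at the other, about 55 mm long, 26 mm high as it lies; leave it alone. Origin: centre of the cube; z along the stem.
There are look-alikes about, which are no part of the job. Leave any yellow look-alike of the jar alone. Of the things that look like the mat, the larger one is meant.

How it is judged:
By the outcome, as a careful person would: the job done as asked, in the order asked, and still so for the second after the job is handed in, with the robot touching nothing.
It also fails if it takes over 34 s, if anything falls off the work surface, if the arm or the gripper's body presses on something with over 40 N, if the wrist force passes 120 N, or if a joint passes its speed limit or range.

### The arm

A 6-joint arm with a two-finger parallel gripper is mounted at the origin on the work surface. World frame = base frame: x ahead of the robot, y to its left, z up, the work surface at z = 0. Lengths are in m, angles in rad, forces in N, time in s.
With the tool pointing down it reaches from about 0.25 to 0.725 m from the base axis. Payload 4 kg.
Tool frame: the origin (TCP) lies on the centre line of the jaws, within the pads' length; the fingertips stand 25 mm ahead of it and the grasp point (between the pads) lies 6 mm ahead of it; y points along the fingers, z is the direction in which the jaws open and shut, and the axes are right-handed (so a half turn about y gives the same grasp; the last joint's range is limited). The gripper opens to 85 mm and grips with 20 to 120 N. Pads are 22 mm wide; open, the fingers measure 114 mm over their backs; the gripper's body (76 mm by 85 mm) begins 54 mm behind the grasp point. The pads swing forward as they close: fully open they stand 13 mm farther back than shut.
Start: joints at [-1.168, 0.241, 0.005, 1.335, 0, 1.571], TCP at [0.196, -0.46, 0.256] pointing down, gripper open.
Joint ranges: [-2.72, 2.72], [-1.05, 1.87], [-1.09, 1.28], [-1.99, 2.15], [-1.42, 1.44], [-3.14, 3.14]. Speed limits (rad/s): [2.79, 2.79, 3.14, 3.14, 3.14, 3.14].

### API

Orientations are given as a unit quaternion [w, x, y, z].
In Python, from plant import bot gives the robot as it stands.
- The arm moves only by the tool move_arm, never from a script. Its argument "series" is text: rows parted by semicolons, each of 7 numbers parted by spaces: the shift along the tool's x, y, z in m, then the turn, a rotation vector about the tool's x, y, z in degrees, then the finger opening in m, from 0 to 0.0854. A call has 1 to 12 rows; each row is the pose to reach, as a shift and turn from the pose measured when the call began, along the tool's axes at that moment; what a row does not reach only later rows make up. A row lasts 1/10 s, in which the tool goes at most 50 mm and 8.59 degrees, less where a joint would pass 70% of its speed; a pose out of reach is approached as far as the arm can. A call with a gripper value outside its range is refused whole. The fingers move at their own pace and stop on an object; "squeeze" is the grip in N (left out, the last holds). Time passes only in rows, so rows that repeat a pose let the fingers close. It gives the time, the measured TCP pose, the force and the opening at its end, in the units of the state.
- bot.sense(): the state, without advancing time (a new reading comes with each control period).
- bot.snapshot(name): name is "scene" or "top" or "wrist"; returns the picture (420x560x3 uint8, red, green, blue); there is no depth.
- bot.camera_params(name): a dict with "fx", "fy", "cx", "cy" (pixels), "k1" (the pictures are not rectified: a ray, as slopes to the right and down, at radius r is drawn at 1 + k1 r^2 times it, then the intrinsics apply), "R" (3x3) and "t" (3): a world point X has camera coordinates R X + t. Camera axes: x right, y down, z forward; pixel columns grow to the right and rows downward; lengths in m; the calibration is good to about 2 mm. A picture is of the moment at which its call begins: read the wrist's pose just before it. camera_params takes no time and is no camera call; for the wrist camera it gives the pose at the moment of the call.
- bot.sign_off(): hands the job in, once; it reports no verdict.
Trained networks look in the newest picture that a camera, given by its name, has taken for a name from the list of things; names that differ only in an ending like _2 or _b are one class to them, and where a whole thing is asked for, a point or a joint stands for the part that bears it (a point fixed in the world has none). Each returns a list of dicts, best first, with "p" (0 to 1); they miss things now and then, are a little off and sometimes report something else, mostly with a low value. They report only what shows in the picture. A call takes as long as a camera call. They do not tell look-alikes from the thing itself.
- bot.find_in(thing, camera): "extent" ([left, top, right, bottom] in pixels, round what is visible of it).
- bot.masks_of(thing, camera): "region" (420x560 bool, what is visible of it) and "extent" ([left, top, right, bottom] in pixels, round what is visible of it).
- bot.tip_of(thing, camera): "xy" ([column, row] in pixels: a listed point, or the origin of a listed thing).
The state is a dict: "time": time; "qpos": joint angles; "qvel": joint speeds; "joint_torque": joint torques, N m; "eef_pos": TCP position; "eef_rot": TCP orientation; "force": force on the tool from outside, world axes, zero at the start; "wrist_torque": the same for the moment, N m; "opening": finger opening in m.
Only numpy, scipy, OpenCV 4.12 (cv2) and the standard library are available. Lean on these libraries where they do the work, as an engineer would, in place of code of your own. Each camera call takes 0.05 s, during which the arm holds its last target. There are 200 camera calls.

## Working session

There is one attempt and no reset: what is moved stays moved. The work goes in short steps, Python scripts to look and compute and a tool call to move; the robot and the scene stay as the last step left them, time stands still between calls to the robot, and variables do not carry over. Pictures are saved under pics/ and viewed, about 8 in all and at most 12, crops included, and the job is handed in when it is done.

Besides the shell and the picture viewer there is one more tool, called after ">>>" in YAML: its name, and indented under it one key for each argument. move_arm: Moves the arm, as the interface text tells. Its arguments: {"type":"object","properties":{"series":{"type":"string"},"squeeze":{"type":"number"}},"required":["series"]}

```bash
ls; mkdir -p pics; cat > h.py <<'E'
import numpy as np, cv2
from plant import bot
from scipy.spatial.transform import Rotation as Ro
def rot(q): return Ro.from_quat([q[1],q[2],q[3],q[0]]).as_matrix()
def px2w(uv,z,cam,P=None):
    P=P or bot.camera_params(cam); R=np.array(P['R']);t=np.array(P['t'])
    d=np.array([(uv[0]-P['cx'])/P['fx'],(uv[1]-P['cy'])/P['fy']]);s=d.copy()
    for _ in range(20): s=d/(1+P['k1']*(s@s))
    ray=R.T@np.array([s[0],s[1],1]);o=-R.T@t
    return o+ray*(z-o[2])/ray[2]
def w2px(X,cam,P=None):
    P=P or bot.camera_params(cam);c=np.array(P['R'])@np.array(X)+np.array(P['t']);s=c[:2]/c[2];s=s*(1+P['k1']*(s@s))
    return np.array([s[0]*P['fx']+P['cx'],s[1]*P['fy']+P['cy']])
def save(n,im): cv2.imwrite('pics/'+n+'.png',im[:,:,::-1])
E
python3 - <<'E'
from h import *
s=bot.sense();print(s['time'],s['eef_pos'],s['eef_rot'],s['opening']);print(rot(s['eef_rot']).round(3))
for c in ['scene','top']:
    im=bot.snapshot(c);save(c+'0',im)
    for th in ['jar','mat','dreidel']:
        for r in bot.masks_of(th,c):
            ys,xs=np.nonzero(r['region']);m=(xs.mean(),ys.mean())
            print(c,th,round(r['p'],2),np.round(r['extent']),np.round(m),im[r['region']].mean(0).round(),px2w(m,{'jar':.023,'mat':.004,'dreidel':.013}[th],c).round(3))
a=cv2.imread('pics/scene0.png');b=cv2.imread('pics/top0.png')
E
```

```text
pics
0.0 [ 0.19577679 -0.45946005  0.25541538] [ 0.1413146  -0.14161937  0.6935274  -0.69209384] 0.08547370088522911
[[-0.92  -0.001  0.392]
 [-0.392  0.002 -0.92 ]
 [ 0.    -1.    -0.002]]
scene jar 0.98 [191. 240. 247. 282.] [220. 258.] [143. 140. 137.] [ 0.554 -0.19   0.023]
scene jar 0.94 [120. 282. 187. 326.] [153. 304.] [150. 131.  45.] [ 0.536 -0.32   0.023]
scene mat 0.8 [361. 159. 393. 187.] [377. 172.] [142. 113.  88.] [0.649 0.222 0.004]
scene mat 0.65 [305. 139. 353. 163.] [328. 151.] [142. 113.  87.] [0.512 0.231 0.004]
scene dreidel 0.58 [234. 173. 260. 194.] [246. 184.] [85. 47. 46.] [0.443 0.003 0.013]
top jar 0.83 [311. 203. 350. 234.] [330. 218.] [150. 148. 141.] [ 0.556 -0.19   0.023]
top jar 0.64 [366. 208. 396. 242.] [382. 224.] [154. 136.   4.] [ 0.537 -0.319  0.023]
top mat 0.7 [149. 173. 184. 204.] [165. 187.] [134. 103.  70.] [0.648 0.224 0.004]
top mat 0.64 [137. 214. 187. 264.] [162. 241.] [134. 101.  64.] [0.511 0.233 0.004]
top dreidel 0.7 [250. 258. 259. 277.] [254. 267.] [79. 17. 13.] [0.441 0.001 0.013]
```

View pics/scene0.png

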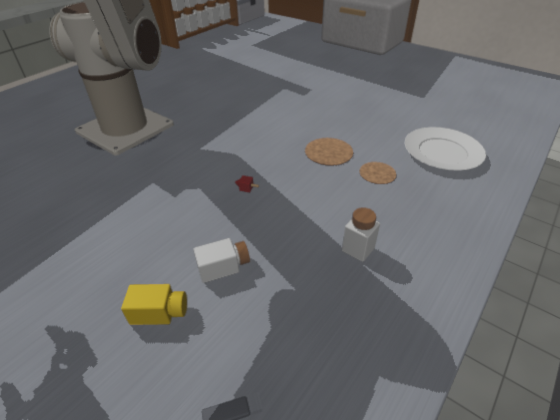

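View pics/top0.png

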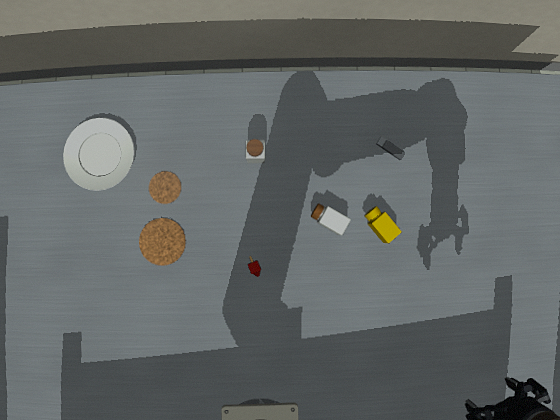

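Candidates: fallen white jar at scene (220,258) / top (330,218). Look-alikes are the yellow jar at top (382,224) and the standing white jar at top (255,150). Of the two cork discs, the large one at top (162,241) is the mat and the small one at (165,187) isn't. The dreidel is at top (254,267). I choose the white lying jar with its wooden cap to the +y side. Next I fit its pose to the masks and take one close crop.

```bash
cat >> h.py <<'E'
from scipy.optimize import minimize
th=np.linspace(0,2*np.pi,24)
def jarpts(x,y,yaw):
    B=[(a,b,c) for a in(-.023,.023) for b in(-.023,.023) for c in(0,.066)]
    C=[(.02*np.cos(t),.02*np.sin(t),c) for t in th for c in(.070,.088)]
    a=np.array([np.cos(yaw),np.sin(yaw),0]);n=np.array([-a[1],a[0],0]);u=np.array([0,0,1.])
    f=lambda L:np.array([np.array([x,y,.023])+p[0]*n+p[1]*u+p[2]*a for p in L])
    return f(B),f(C)
def sil(p,cam,P,S=4):
    m=np.zeros((420*S,560*S),np.uint8)
    for K in jarpts(*p):
        q=np.array([w2px(k,cam,P) for k in K]);h=cv2.convexHull(((q+.5)*S-.5).astype(np.float32)).round().astype(np.int32)
        cv2.fillConvexPoly(m,h,1)
    return m
def fit(views,p0):
    def cost(p):
        c=0
        for cam,P,M in views:
            S=sil(p,cam,P);c+=1-(S&M).sum()/(S|M).sum()
        return c
    best=min((minimize(cost,[p0[0],p0[1],p0[2]+d],method='Nelder-Mead',options=dict(initial_simplex=np.array([p0]*4)+np.array([[0,0,d],[.01,0,d],[0,.01,d],[0,0,d+.15]]),xatol=1e-4,fatol=1e-4)) for d in(-.25,0,.25)),key=lambda r:r.fun)
    return best.x,best.fun
def up(M): return cv2.resize(M.astype(np.uint8),None,fx=4,fy=4,interpolation=cv2.INTER_NEAREST)
E
python3 - <<'E'
from h import *
V=[]
for c in ['scene','top']:
    im=bot.snapshot(c);r=bot.masks_of('jar',c)
    r=[k for k in r if np.ptp(im[k['region']].mean(0))<40 and k['extent'][3]-k['extent'][1]<60]
    for k in r: print(c,k['p'],k['extent'])
    e={'scene':(220,258),'top':(330,218)}[c]
    k=min(r,key=lambda k:np.hypot((k['extent'][0]+k['extent'][2])/2-e[0],(k['extent'][1]+k['extent'][3])/2-e[1]))
    V.append((c,bot.camera_params(c),up(k['region'])))
    if c=='scene': S=im;
    else: T=im
for v in ([V[0]],[V[1]],V):
    p,f=fit(v,[.54,-.215,1.0]);print(p.round(4),np.degrees(p[2]).round(1),f)
out=[]
for im,(c,P,M),(u,v) in((S,V[0],(215,265)),(T,V[1],(345,220))):
    im=im.copy();K=cv2.resize(im[v-55:v+55,u-70:u+70],None,fx=4,fy=4,interpolation=cv2.INTER_CUBIC)
    m=sil(p,c,P)[4*(v-55):4*(v+55),4*(u-70):4*(u+70)]
    cs,_=cv2.findContours(m,0,1);K=K.copy();cv2.drawContours(K,cs,-1,(0,255,0),1);out.append(K)
o=np.hstack(out);save('fit',cv2.resize(o,(800,314)))
E
```

```text
scene 0.94 [191.8, 238.4, 247.9, 282.1]
top 0.96 [310.2, 204.5, 349.8, 233.0]
[ 0.5316 -0.2241  1.0018] 57.4 0.0627311422789757
[ 0.5349 -0.2249  1.0175] 58.3 0.06084745762711863
[ 0.5336 -0.2254  1.014 ] 58.1 0.1471217588282605
```

View pics/fit.png

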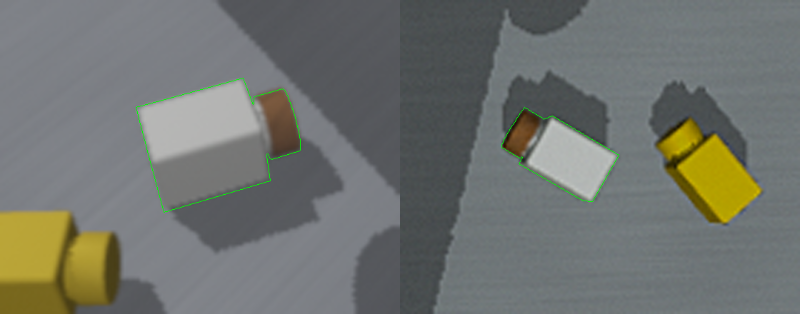

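The crop shows the white jar with its wooden cap, and the green outline fits within about 1 px in both views. The yellow jar is clearly a separate thing. Now I work out a hover pose, leaning over the cap.

```bash
cat >> h.py <<'E'
def go(G,d,z,back=0.):
    """print row to bring grasp point to G - back*d, fingers along d, jaws along z"""
    s=bot.sense();R0=rot(s['eef_rot']);p0=np.array(s['eef_pos'])
    d=np.array(d)/np.linalg.norm(d);z=np.array(z)/np.linalg.norm(z);R=np.stack([np.cross(d,z),d,z],1)
    T=np.array(G)-(back+.006)*d
    sh=R0.T@(T-p0);rv=np.degrees(Ro.from_matrix(R0.T@R).as_rotvec())
    print('row',sh.round(4),rv.round(1),'|turn',np.linalg.norm(rv).round(1),'t',s['time'],'q',np.round(s['qpos'],2))
def st():
    s=bot.sense();R=rot(s['eef_rot']);print('grasp pt',(np.array(s['eef_pos'])+.006*R[:,1]).round(4),'y',R[:,1].round(3),'z',R[:,2].round(3),'F',np.round(s['force'],1),'open',s['opening'])
yaw=np.radians(58.1);A=np.array([np.cos(yaw),np.sin(yaw),0]);N=np.array([-A[1],A[0],0]);U=np.array([0,0,1.])
G=np.array([.5336,-.2254,.029])+.034*A
T0=np.radians(30);D=-A*np.sin(T0)-U*np.cos(T0)
E
python3 -c "
from h import *
go(G,-U,-N,.15)
go(G,D,-N,.12)"
```

```text
row [-0.4304  0.0713 -0.103 ] [ -0. -35.  -0.] |turn 35.0 t 0.6 q [-1.17  0.24  0.    1.34  0.    1.57]
row [-0.482   0.1182 -0.1391] [  9.2 -34.2 -29.1] |turn 45.8 t 0.6 q [-1.17  0.24  0.    1.34  0.    1.57]
```

>>> move_arm:
  series: "-0.43 0.07 -0.103 0 -35 0 0.085;-0.43 0.07 -0.103 0 -35 0 0.085;-0.43 0.07 -0.103 0 -35 0 0.085;-0.43 0.07 -0.103 0 -35 0 0.085;-0.43 0.07 -0.103 0 -35 0 0.085;-0.43 0.07 -0.103 0 -35 0 0.085;-0.43 0.07 -0.103 0 -35 0 0.085;-0.43 0.07 -0.103 0 -35 0 0.085;-0.43 0.07 -0.103 0 -35 0 0.085;-0.43 0.07 -0.103 0 -35 0 0.085;-0.43 0.07 -0.103 0 -35 0 0.085;-0.43 0.07 -0.103 0 -35 0 0.085"

```text
time: 1.8
eef_pos: [0.5506, -0.1971, 0.1864]
eef_rot: [0.343, -0.343, 0.618, -0.618]
force: [-0.4, -0.1, 0.9]
opening: 0.0848
```

```bash
python3 -c "
from h import *
st();go(G,D,-N,.12);go(G,D,N,.12);print(np.array(bot.sense()['qpos']).round(4),bot.sense()['eef_pos'])"
```

```text
grasp pt [ 0.5506 -0.1971  0.1804] y [-0.001 -0.    -1.   ] z [ 0.848 -0.529 -0.   ] F [-0.4 -0.1  0.9] open 0.08478907260124285
row [-0.064   0.0482  0.0005] [  0.  -0. -30.] |turn 30.0 t 1.8 q [-0.34  0.44  0.11  1.24 -0.    1.78]
row [-0.064   0.0482  0.0005] [4.650e+01 1.738e+02 1.000e-01] |turn 180.0 t 1.8 q [-0.34  0.44  0.11  1.24 -0.    1.78]
[-3.4360e-01  4.4480e-01  1.1360e-01  1.2401e+00 -4.0000e-04  1.7849e+00] [ 0.550575   -0.19708373  0.18635076]
```

>>> move_arm:
  series: "0 0 0 0 -100 0 0.085;0 0 0 0 -100 0 0.085;0 0 0 0 -100 0 0.085;0 0 0 0 -100 0 0.085;0 0 0 0 -100 0 0.085;0 0 0 0 -100 0 0.085;0 0 0 0 -100 0 0.085;0 0 0 0 -100 0 0.085;0 0 0 0 -100 0 0.085;0 0 0 0 -100 0 0.085;0 0 0 0 -100 0 0.085;0 0 0 0 -100 0 0.085"

```text
time: 3.0
eef_pos: [0.5494, -0.1988, 0.1872]
eef_rot: [-0.694, 0.694, -0.134, 0.134]
force: [0.2, -0.1, 0.6]
opening: 0.085
```

```bash
python3 -c "
from h import *
st();go(G,D,N,.10)"
```

```text
grasp pt [ 0.5494 -0.1988  0.1812] y [ 0.    -0.001 -1.   ] z [ 0.372  0.928 -0.001] F [ 0.2 -0.1  0.6] open 0.08497923089122904
row [0.0104 0.0664 0.0551] [-20.9 -78.   24.9] |turn 84.5 t 3.0 q [-0.35  0.44  0.11  1.24 -0.    0.03]
```

>>> move_arm:
  series: "0.01 0.066 0.055 -20.9 -78 24.9 0.085;0.01 0.066 0.055 -20.9 -78 24.9 0.085;0.01 0.066 0.055 -20.9 -78 24.9 0.085;0.01 0.066 0.055 -20.9 -78 24.9 0.085;0.01 0.066 0.055 -20.9 -78 24.9 0.085;0.01 0.066 0.055 -20.9 -78 24.9 0.085;0.01 0.066 0.055 -20.9 -78 24.9 0.085;0.01 0.066 0.055 -20.9 -78 24.9 0.085;0.01 0.066 0.055 -20.9 -78 24.9 0.085;0.01 0.066 0.055 -20.9 -78 24.9 0.085;0.01 0.066 0.055 -20.9 -78 24.9 0.085;0.01 0.066 0.055 -20.9 -78 24.9 0.085"

```text
time: 4.2
eef_pos: [0.5787, -0.1525, 0.1218]
eef_rot: [-0.509, 0.687, 0.171, -0.49]
force: [0.7, -0.3, -0.5]
opening: 0.085
```

```bash
python3 - <<'E'
from h import *
st();go(G,D,N,0)
P=bot.camera_params('wrist');im=bot.snapshot('wrist')
r=bot.masks_of('jar','wrist')
for k in r: print(k['p'],k['extent'],im[k['region']].mean(0).round())
m=sil([.5336,-.2254,yaw],'wrist',P)
K=im.copy();cs,_=cv2.findContours(m[::4,::4].copy(),0,1);cv2.drawContours(K,cs,-1,(0,255,0),1);save('w1',K)
k=min(r,key=lambda k:np.ptp(im[k['region']].mean(0)))
print(fit([('wrist',P,up(k['region']))],[.5336,-.2254,yaw]))
E
```

```text
grasp pt [ 0.5771 -0.1551  0.1166] y [-0.264 -0.424 -0.866] z [-0.847  0.532 -0.002] F [ 0.7 -0.3 -0.5] open 0.08503357956997248
row [ 0.0015  0.1002 -0.0002] [-0.  -0.2  0. ] |turn 0.2 t 4.2 q [-0.05  0.71  0.28  1.42 -0.45 -1.  ]
0.68 [246.2, 171.1, 316.5, 294.4] [160. 155. 150.]
0.67 [174.8, 32.4, 258.4, 149.5] [146. 126.  24.]
(array([ 0.5341927 , -0.22490127,  1.01782018]), np.float64(0.041930100056728925))
```

View pics/w1.png

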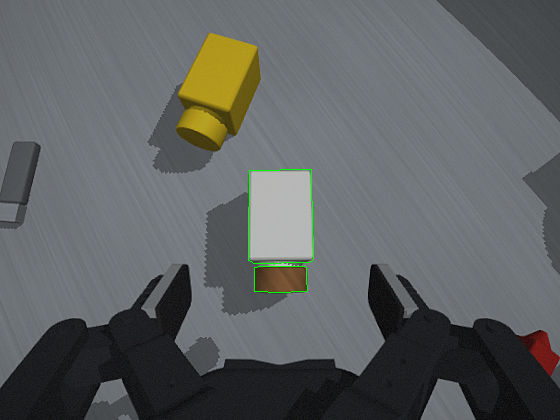

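The wrist view shows the white jar at (280,230), centred between the jaws and within 1 mm of the estimate. The yellow jar at (218,90) is well clear. I advance and grip.

>>> move_arm:
  series: "0.001 0.04 0 0 0 0 0.085;0.001 0.07 0 0 0 0 0.085;0.001 0.085 0 0 0 0 0.085;0.001 0.1 0 0 0 0 0.085;0.001 0.1 0 0 0 0 0.085"

```text
time: 4.8
eef_pos: [0.551, -0.1957, 0.0332]
eef_rot: [-0.51, 0.686, 0.169, -0.49]
force: [-0.3, 0.3, 0.0]
opening: 0.0851
```

```bash
python3 -c "
from h import *
st();go(G,D,N,0)"
```

```text
grasp pt [ 0.5494 -0.1982  0.028 ] y [-0.268 -0.422 -0.866] z [-0.845  0.534  0.001] F [-0.3  0.3  0. ] open 0.08508363921880643
row [ 0.0017 -0.0022 -0.0009] [-0.2 -0.3 -0. ] |turn 0.4 t 4.8 q [-0.12  0.75  0.11  1.17 -0.47 -1.07]
```

>>> move_arm:
  series: "0 0 0 0 0 0 0.04;0 0 0 0 0 0 0.04;0 0 0 0 0 0 0.04;0 0 0 0 0 0 0.04;0 0 0 0 0 0 0.04;0 0 0 0 0 0 0.04;0 0 0 0 0 0 0.04;0 0 0 0 0 0 0.04"
  squeeze: 60

```text
time: 5.6
eef_pos: [0.5522, -0.1953, 0.0343]
eef_rot: [-0.51, 0.687, 0.17, -0.489]
force: [1.4, 2.4, 5.0]
opening: 0.0456
```

```bash
python3 -c "
from h import *
st();go(G+.12*U,D,N,0)"
```

```text
grasp pt [ 0.5506 -0.1978  0.0291] y [-0.265 -0.423 -0.866] z [-0.846  0.534 -0.002] F [1.4 2.4 5. ] open 0.04556225092700556
row [-0.0585 -0.1047 -0.0003] [-0.1 -0.4  0. ] |turn 0.4 t 5.6 q [-0.12  0.75  0.11  1.17 -0.47 -1.07]
```

>>> move_arm:
  series: "-0.02 -0.035 0 0 0 0 0.04;-0.04 -0.07 0 0 0 0 0.04;-0.06 -0.105 0 0 0 0 0.04;-0.08 -0.14 0 0 0 0 0.04;-0.08 -0.14 0 0 0 0 0.04"

```text
time: 6.1
eef_pos: [0.5548, -0.1952, 0.2015]
eef_rot: [-0.508, 0.69, 0.172, -0.486]
force: [0.7, 0.6, -1.6]
opening: 0.0454
```

```bash
cat >> h.py <<'E'
M=np.array([.511,.233,.004]);
def place(h,phi=24.5,s=.034,mid=None):
    f=np.radians(phi);a=np.array([np.cos(f),np.sin(f),0]);n=np.array([-a[1],a[0],0])
    d=a*np.cos(T0)-U*np.sin(T0)
    # jar centre line is 6 mm off the grasp point (grasp 6 mm above axis when lying -> -a' now)
    g=M+s*U-.006*a+h*U if mid is None else np.array(mid)
    go(g,d,n)
E
python3 - <<'E'
from h import *
st()
im=bot.snapshot('scene');r=bot.masks_of('jar','scene');
for k in r: print(k['p'],np.round(k['extent']),im[k['region']].mean(0).round())
save('s2',im)
place(.12)
place(0,phi=0,mid=[.5,0,.25])
E
```

```text
grasp pt [ 0.5533 -0.1977  0.1963] y [-0.256 -0.425 -0.868] z [-0.846  0.534 -0.011] F [ 0.7  0.6 -1.6] open 0.04537338782474154
0.63 [121. 282. 189. 325.] [152. 134.  47.]
0.61 [176. 162. 245. 210.] [137. 134. 132.]
row [ 0.3031 -0.1348  0.2697] [ -9.4  35.6 -87.1] |turn 94.5 t 6.2 q [-0.12  0.6   0.29  1.5  -0.47 -1.07]
row [ 0.0872 -0.1165  0.1525] [-16.4  61.4 -81.4] |turn 103.3 t 6.2 q [-0.12  0.6   0.29  1.5  -0.47 -1.07]
```

View pics/s2.png

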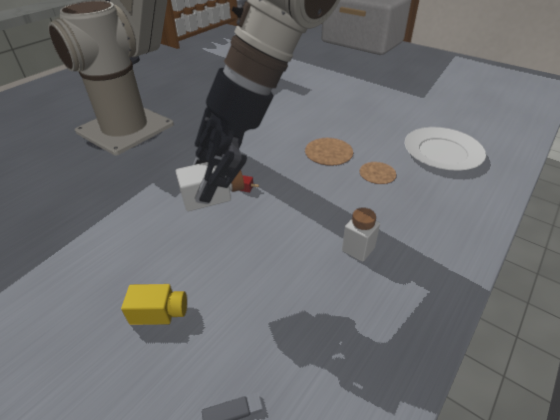

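The jar is firmly held, at scene (210,185) with its cap over to the right. Now I reorient high up on the way over.

>>> move_arm:
  series: "0.087 -0.116 0.152 -16.4 61.4 -81.4 0.04;0.087 -0.116 0.152 -16.4 61.4 -81.4 0.04;0.087 -0.116 0.152 -16.4 61.4 -81.4 0.04;0.087 -0.116 0.152 -16.4 61.4 -81.4 0.04;0.087 -0.116 0.152 -16.4 61.4 -81.4 0.04;0.087 -0.116 0.152 -16.4 61.4 -81.4 0.04;0.087 -0.116 0.152 -16.4 61.4 -81.4 0.04;0.087 -0.116 0.152 -16.4 61.4 -81.4 0.04;0.087 -0.116 0.152 -16.4 61.4 -81.4 0.04;0.087 -0.116 0.152 -16.4 61.4 -81.4 0.04;0.087 -0.116 0.152 -16.4 61.4 -81.4 0.04;0.087 -0.116 0.152 -16.4 61.4 -81.4 0.04"

```text
time: 7.4
eef_pos: [0.4924, -0.0011, 0.2488]
eef_rot: [-0.615, 0.618, 0.351, 0.342]
force: [0.5, -0.4, -2.7]
opening: 0.0456
```

```bash
python3 - <<'E'
from h import *
st()
place(.10)
E
```

```text
grasp pt [ 0.4975 -0.0011  0.2457] y [ 0.854  0.002 -0.52 ] z [-0.009  1.    -0.011] F [ 0.5 -0.4 -2.7] open 0.04557974350583866
row [-0.0846  0.0637  0.2305] [ 20.9 -11.7  -1.5] |turn 24.1 t 7.4 q [-0.01 -0.23 -1.03 -0.25  0.01 -0.02]
```

>>> move_arm:
  series: "-0.084 0.064 0.23 20.9 -11.7 -1.5 0.04;-0.084 0.064 0.23 20.9 -11.7 -1.5 0.04;-0.084 0.064 0.23 20.9 -11.7 -1.5 0.04;-0.084 0.064 0.23 20.9 -11.7 -1.5 0.04;-0.084 0.064 0.23 20.9 -11.7 -1.5 0.04;-0.084 0.064 0.23 20.9 -11.7 -1.5 0.04;-0.084 0.064 0.23 20.9 -11.7 -1.5 0.04;-0.084 0.064 0.23 20.9 -11.7 -1.5 0.04;-0.084 0.064 0.23 20.9 -11.7 -1.5 0.04"

```text
time: 8.3
eef_pos: [0.5033, 0.227, 0.1429]
eef_rot: [0.673, -0.524, -0.474, -0.217]
force: [0.3, 0.4, -1.5]
opening: 0.0452
```

```bash
python3 - <<'E'
from h import *
st()
place(0)
P=bot.camera_params('scene');im=bot.snapshot('scene')
# expected jar for reference, tilt check: draw vertical jar axis base->cap
s=bot.sense();R=rot(s['eef_rot']);g=np.array(s['eef_pos'])+.006*R[:,1]
d,n=R[:,1],R[:,2];f=np.cross(n,d) 
# jar axis in tool frame: angle: axis = -sinT*d + cosT*(+/-x)
x=R[:,0];ax=max([-np.sin(T0)*d+np.cos(T0)*x,-np.sin(T0)*d-np.cos(T0)*x],key=lambda v:v[2]);print('axis',ax.round(3))
side=np.cross(n,ax); side=side if side@d>0 else -side
o=g+.006*side-.034*ax
print('base',o.round(4),'bottom centre over mat',(o-M).round(4))
K=im.copy()
for B in [np.array([o+a*.023*n+b*.023*side+c*ax for a in(-1,1) for b in(-1,1) for c in(0,.066)])]:
    q=np.array([w2px(k,'scene',P) for k in B]).round().astype(np.int32);cv2.polylines(K,[cv2.convexHull(q)],True,(0,255,0),1)
    print(q.mean(0))
u,v=q.mean(0).astype(int);u=max(u,100);v=max(v,75)
save('s3',cv2.resize(K[v-75:v+75,u-100:u+100],(800,600),interpolation=cv2.INTER_CUBIC))
E
```

```text
grasp pt [0.508  0.2291 0.1399] y [ 0.789  0.356 -0.5  ] z [-0.411  0.912 -0.   ] F [ 0.3  0.4 -1.5] open 0.045231570050007004
row [-0.0891  0.0495  0.0023] [ 0.2 -0.1 -0. ] |turn 0.2 t 8.3 q [ 0.42  0.28 -1.09 -0.84  0.   -0.  ]
axis [-0. -0.  1.]
base [0.5137 0.2314 0.1063] bottom centre over mat [ 0.0027 -0.0016  0.1023]
[333.25 100.  ]
```

View pics/s3.png

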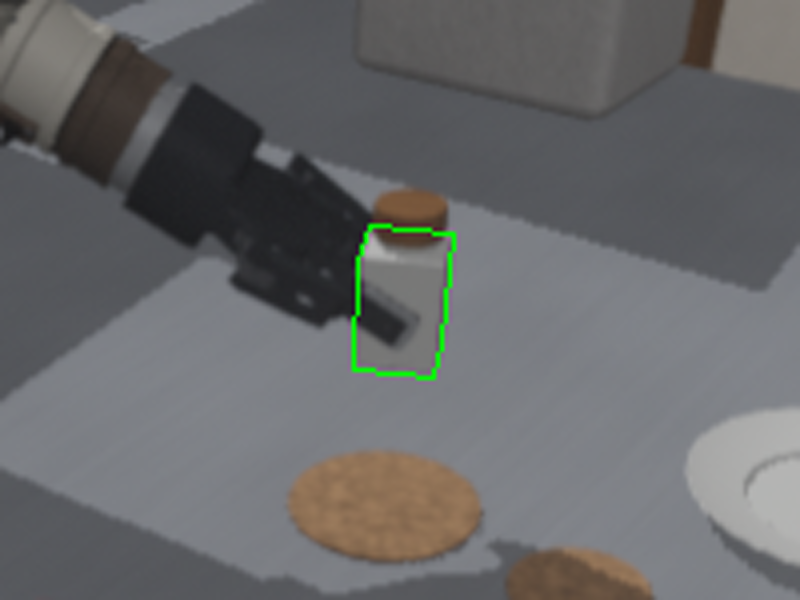

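```bash
python3 - <<'E'
from h import *
from scipy.optimize import least_squares, brentq, fsolve
s=bot.sense();q=s['qpos'];print(np.round(q,4),s['time'])
D_=[(.4994,.2554,.241,.005,1.335),(.5848,.1864,.4448,.1136,1.2401),(.4924,.2488,-.23,-1.03,-.25),(np.hypot(*s['eef_pos'][:2]),s['eef_pos'][2],q[1],q[2],q[3])]
def fk(p,j):
    z0,L1,f1,L2,f2,L3=p;a=j[0]+f1;b=j[0]-j[1]+f2;c=j[0]-j[1]+j[2]
    return np.array([L1*np.sin(a)+L2*np.cos(b)+L3*np.cos(c),z0+L1*np.cos(a)-L2*np.sin(b)-L3*np.sin(c)])
best=min((least_squares(lambda p:np.concatenate([fk(p,d[2:])-d[:2] for d in D_]),[.2,.35,f,.35,g,.2]) for f in(-.2,0,.2) for g in(-.2,0,.2)),key=lambda r:r.cost)
p=best.x;print(p.round(3),'res mm',(best.fun*1e3).round(2))
for dr in (0,.01,.02):
  for z in (.1429,.1,.07,.041):
    r=np.hypot(*s['eef_pos'][:2])+dr
    f=lambda j:np.r_[fk(p,j)-[r,z],j[0]-j[1]+j[2]-.5236]
    print(dr,z,fsolve(f,q[1:4]).round(3))
E
```

```text
[ 4.2330e-01  2.8000e-01 -1.0879e+00 -8.4460e-01  2.0000e-04 -2.0000e-04] 8.35
[ 0.245  0.489  0.004  0.391 -0.02   0.38 ] res mm [ 0.86  0.46 -0.83 -0.28 -0.22 -0.45  0.31  0.27]
0 0.1429 [ 0.282 -1.089 -0.847]
0 0.1 [ 0.467 -1.121 -1.064]
0 0.07 [ 0.603 -1.131 -1.21 ]
0 0.041 [ 0.732 -1.131 -1.34 ]
0.01 0.1429 [ 0.291 -1.065 -0.832]
0.01 0.1 [ 0.468 -1.095 -1.039]
0.01 0.07 [ 0.597 -1.105 -1.178]
0.01 0.041 [ 0.721 -1.105 -1.302]
0.02 0.1429 [ 0.301 -1.041 -0.818]
0.02 0.1 [ 0.47  -1.07  -1.016]
0.02 0.07 [ 0.593 -1.079 -1.148]
0.02 0.041 [ 0.712 -1.079 -1.267]
```

Going straight down would take joint 3 past its limit (about -1.13 against -1.09). I yaw the tool about the vertical, which leaves the jar upright, so the arm unfolds.

```bash
python3 -c "
from h import *
place(.10,phi=-3)"
```

```text
row [-0.0022  0.0007  0.0076] [-23.6  13.6   0. ] |turn 27.3 t 8.35 q [ 0.42  0.28 -1.09 -0.84  0.   -0.  ]
```

>>> move_arm:
  series: "-0.002 0.001 0.008 -23.6 13.6 0 0.04;-0.002 0.001 0.008 -23.6 13.6 0 0.04;-0.002 0.001 0.008 -23.6 13.6 0 0.04;-0.002 0.001 0.008 -23.6 13.6 0 0.04;-0.002 0.001 0.008 -23.6 13.6 0 0.04;-0.002 0.001 0.008 -23.6 13.6 0 0.04"

```text
time: 8.95
eef_pos: [0.5, 0.2329, 0.1417]
eef_rot: [-0.603, 0.621, 0.338, 0.37]
force: [-0.4, -0.4, -1.9]
opening: 0.0451
```

```bash
python3 -c "
from h import *
st();place(.02,phi=-3);place(0,phi=-3)"
```

```text
grasp pt [0.5052 0.2326 0.1387] y [ 0.865 -0.045 -0.499] z [0.052 0.999 0.001] F [-0.4 -0.4 -1.9] open 0.045134590335327865
row [-0.0701  0.0401  0.0006] [-0.  -0.   0.1] |turn 0.1 t 8.95 q [ 0.76  0.29 -0.94 -0.54 -0.68  0.48]
row [-0.0874  0.05    0.0006] [-0.  -0.   0.1] |turn 0.1 t 8.95 q [ 0.76  0.29 -0.94 -0.54 -0.68  0.48]
```

>>> move_arm:
  series: "-0.02 0.012 0 0 0 0 0.04;-0.04 0.023 0 0 0 0 0.04;-0.06 0.034 0 0 0 0 0.04;-0.072 0.041 0 0 0 0 0.04;-0.078 0.045 0 0 0 0 0.04;-0.078 0.045 0 0 0 0 0.04;-0.078 0.045 0 0 0 0 0.04"

```text
time: 9.65
eef_pos: [0.5004, 0.2322, 0.0521]
eef_rot: [-0.603, 0.621, 0.337, 0.37]
force: [-1.1, 0.1, -1.9]
opening: 0.0453
```

```bash
python3 - <<'E'
from h import *
st();place(0,phi=-3)
im=bot.snapshot('scene')
save('s4',cv2.resize(im[65:215,230:430],(800,600),interpolation=cv2.INTER_CUBIC))
E
```

```text
grasp pt [0.5056 0.232  0.0491] y [ 0.865 -0.046 -0.499] z [0.053 0.999 0.001] F [-1.1  0.1 -1.9] open 0.04528853681716736
row [-0.01    0.005   0.0013] [ 0.  -0.1  0.1] |turn 0.1 t 9.65 q [ 0.76  0.6  -0.99 -0.9  -0.68  0.48]
```

View pics/s4.png

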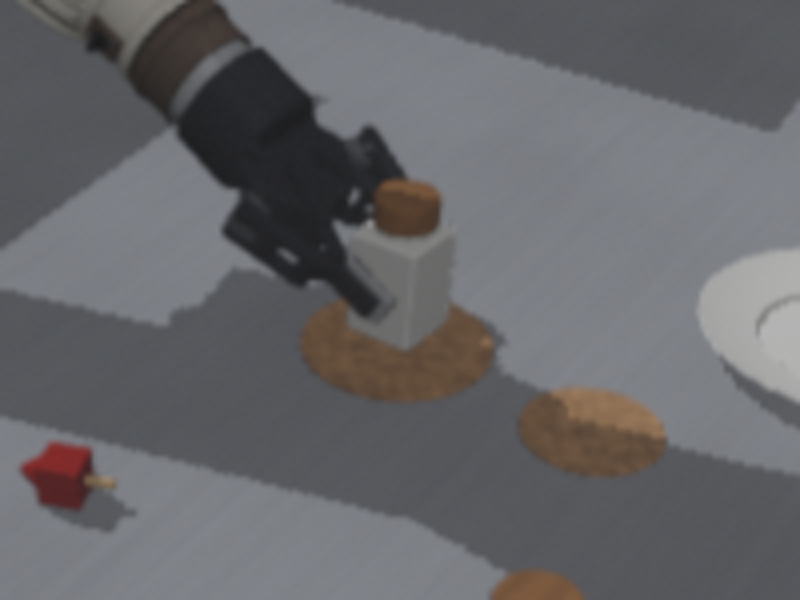

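The jar is upright about 11 mm above the cork, with its base near crop (395,325), inside the mat. I lower it gently.

>>> move_arm:
  series: "-0.0017 0.001 0 0 0 0 0.04;-0.0035 0.002 0 0 0 0 0.04;-0.005 0.003 0 0 0 0 0.04;-0.0065 0.0037 0 0 0 0 0.04;-0.0075 0.0043 0 0 0 0 0.04;-0.008 0.0046 0 0 0 0 0.04;-0.008 0.0046 0 0 0 0 0.04"

```text
time: 10.4
eef_pos: [0.5004, 0.2326, 0.0431]
eef_rot: [-0.603, 0.621, 0.338, 0.37]
force: [0.6, -0.1, -2.7]
opening: 0.0454
```

```bash
python3 -c "
from h import *
st();place(0,phi=-3)"
```

```text
grasp pt [0.5056 0.2324 0.0401] y [ 0.866 -0.045 -0.499] z [0.053 0.999 0.001] F [ 0.6 -0.1 -2.7] open 0.045438601854763
row [-0.0022  0.0005  0.0009] [-0.  -0.1  0.1] |turn 0.1 t 10.4 q [ 0.76  0.63 -0.99 -0.93 -0.68  0.48]
```

Not yet in contact (fz is still -2.7 N, the jar's weight). I continue in 0.5 mm steps.

>>> move_arm:
  series: "-0.0004 0.0003 0 0 0 0 0.04;-0.0009 0.0005 0 0 0 0 0.04;-0.0013 0.0008 0 0 0 0 0.04;-0.0017 0.001 0 0 0 0 0.04;-0.0017 0.001 0 0 0 0 0.04"

```text
time: 10.9
eef_pos: [0.5004, 0.2326, 0.0411]
eef_rot: [-0.603, 0.621, 0.338, 0.37]
force: [0.5, -0.4, -1.9]
opening: 0.0456
```

>>> move_arm:
  series: "-0.0004 0.0003 0 0 0 0 0.04;-0.0009 0.0005 0 0 0 0 0.04;-0.0013 0.0008 0 0 0 0 0.04;-0.0013 0.0008 0 0 0 0 0.04"

```text
time: 11.3
eef_pos: [0.5005, 0.2326, 0.0395]
eef_rot: [-0.603, 0.621, 0.337, 0.37]
force: [0.7, -0.4, -1.5]
opening: 0.0457
```

>>> move_arm:
  series: "-0.0004 0.0003 0 0 0 0 0.04;-0.0009 0.0005 0 0 0 0 0.04;-0.0009 0.0005 0 0 0 0 0.04"

```text
time: 11.6
eef_pos: [0.5006, 0.2326, 0.0389]
eef_rot: [-0.603, 0.621, 0.338, 0.371]
force: [-2.3, -0.2, 2.3]
opening: 0.0454
```

Contact: fz rose by about 4 N. I open gently and then back off along the fingers.

>>> move_arm:
  series: "0 0 0 0 0 0 0.05;0 0 0 0 0 0 0.055;0 0 0 0 0 0 0.062;0 0 0 0 0 0 0.07;0 0 0 0 0 0 0.07;0 0 0 0 0 0 0.07"

```text
time: 12.2
eef_pos: [0.5006, 0.2326, 0.0389]
eef_rot: [-0.603, 0.621, 0.338, 0.371]
force: [-0.1, -0.4, 0.3]
opening: 0.0701
```

```bash
python3 - <<'E'
from h import *
st()
im=bot.snapshot('scene')
save('s5',cv2.resize(im[65:215,230:430],(800,600),interpolation=cv2.INTER_CUBIC))
E
```

```text
grasp pt [0.5058 0.2324 0.0359] y [ 0.866 -0.045 -0.498] z [0.053 0.999 0.002] F [-0.1 -0.4  0.3] open 0.07008513544409127
```

View pics/s5.png

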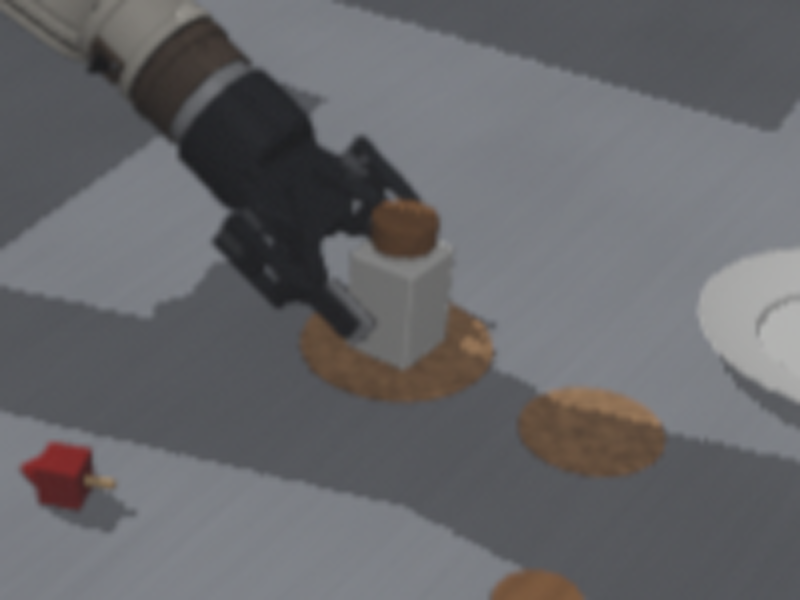

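The jar stands free at crop (400,300), cap up, wholly on the cork. I retract a little, then go up.

>>> move_arm:
  series: "0 -0.01 0 0 0 0 0.075;0 -0.02 0 0 0 0 0.075;0 -0.03 0 0 0 0 0.075;0.01 -0.036 0 0 0 0 0.075;0.03 -0.048 0 0 0 0 0.075;0.06 -0.065 0 0 0 0 0.075;0.09 -0.082 0 0 0 0 0.075;0.12 -0.1 0 0 0 0 0.075;0.12 -0.1 0 0 0 0 0.075;0.12 -0.1 0 0 0 0 0.075"

```text
time: 13.25
eef_pos: [0.4731, 0.2342, 0.1944]
eef_rot: [-0.603, 0.619, 0.338, 0.372]
force: [0.1, 0.6, 0.3]
opening: 0.0751
```

```bash
python3 - <<'E'
from h import *
st();print(np.round(bot.sense()['qpos'],3))
t=bot.snapshot('top');s=bot.snapshot('scene')
for c in('top','scene'):
    for th in ['jar','mat','dreidel']:
        for r in bot.masks_of(th,c):
            if r['p']>.3: print(c,th,round(r['p'],2),np.round(r['extent']))
P=bot.camera_params('scene')
save('fin',np.hstack([cv2.resize(s[65:290,150:430],(480,386)),cv2.resize(t[140:300,120:280],(310,386),interpolation=cv2.INTER_AREA)]))
E
```

```text
grasp pt [0.4784 0.234  0.1914] y [ 0.867 -0.043 -0.496] z [0.052 0.999 0.005] F [0.1 0.6 0.3] open 0.07508719594057153
[ 0.816  0.109 -0.922 -0.308 -0.723  0.533]
top jar 0.73 [364. 205. 397. 244.]
top jar 0.59 [146. 232. 171. 251.]
top mat 0.95 [151. 168. 185. 202.]
top mat 0.73 [138. 214. 185. 265.]
scene jar 0.81 [315. 117. 345. 156.]
scene jar 0.8 [122. 281. 190. 325.]
scene mat 0.98 [305. 140. 350. 164.]
scene mat 0.78 [361. 161. 394. 184.]
scene dreidel 0.76 [232. 174. 258. 193.]
```

View pics/fin.png

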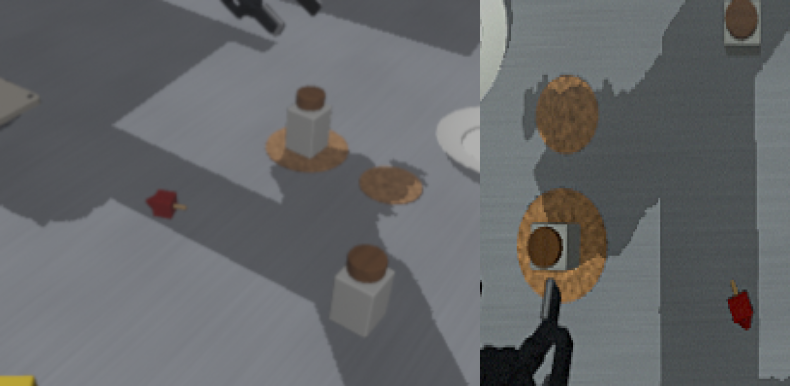

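The final picture shows the jar upright on the large mat, with cork visible all round it. The second jar and the dreidel are where they were, and the gripper is clear. Handing in.

```bash
python3 -c "
from h import *
print(bot.sign_off(),bot.sense()['time'])"
```

```text
the job is handed in; nothing more can be done
the job is handed in; nothing more can be done
```

The fallen white jar now stands upright, cap up, on the larger cork mat. I gripped it across its sides, turned it upright in the air and lowered it until it touched the cork. Then I opened the fingers and backed away.

- **Jar:** the last scene and top pictures show it standing free with its base inside the mat. At contact the vertical force changed by about 4 N. By the gripper's pose its base is within about 3 mm of the mat's centre. I did not measure that separately after release.
- **Other things:** the second jar, the dreidel and the yellow look-alike looked undisturbed. The network missed the dreidel in the last top view and the second jar in both last views, but I could see both in the pictures.
- **Limits:** the last clock reading before hand-in was 13.25 s of the 34 s allowed. Joint 3 came to -1.088 (range -1.09) with the tool pointing straight out over the mat. My model said the straight descent would pass that limit, so I turned the hand about the vertical first. Joint 3 then read no lower than -0.99.

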